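# Tip the scraps into the tub and hold the caddy lid open

## Task

Pick up the small metal tray by its bridge handle, tip all four food scraps off it into the open tub, and set the empty tray back down upright on the counter. Then lift the lid of the food-waste caddy by its front tab to about 60 degrees open and keep holding it there with the gripper so that I can empty the tub into it: the job finishes while you are still holding the lid, because it falls shut when let go. Leave the other things on the counter where they are.

Things in the scene. Friction and masses are not known exactly. Their poses are not given: they have to be found in the camera images.
- tray: loose rectangular aluminium tray, 150 (its x) x 138 (its y) mm, 0.25 kg, floor 4 mm thick, side and back (+x) lips 18 mm high and 4 mm thick, with no lip along its -x edge: that edge, which roughly faces the robot at the start, is where things slide off. A bridge handle arches over its middle. Origin: centre of the underside, z up. The scraps begin to slide when it is tipped about 15 to 25 degrees towards the open edge; 35 to 45 degrees empties it.
- tray_grip (a point): centre of the tray handle's wooden grip bar: a flat bar 138 mm long along the tray's y, 14 mm thick along the tray's x and 20 mm high, its centre 95 mm above the tray's underside, straight above the tray's centre; it joins two uprights at its ends. Axes as the tray's. The bar can be pinched from above across its 14 mm.
- crust_a_center (a point): centre of a bread crust, a brown block 36 x 30 x 26 mm, 20 g, starting on the tray near its open edge
- crust_b_center (a point): centre of a second, equal bread crust, starting on the tray near its back lip
- lemon_center (a point): centre of half a lemon, a yellow dome lying flat side down, 52 mm across and 27 mm high, 30 g, starting on the tray near its back lip
- cob_center (a point): centre of a slice of corn cob, a yellow upright cylinder 38 mm across and 28 mm high, 30 g, starting on the tray near its open edge
- crust_a: the first bread crust; origin at the centre of its underside
- crust_b: the second bread crust; origin at the centre of its underside
- lemon: the half lemon; origin at the centre of its flat underside
- cob: the slice of corn cob; origin at the centre of its underside
- tub: open-topped lavender plastic tub, empty and loose, 200 (its x) x 180 (its y) x 85 mm high, walls and floor 4 mm, 0.6 kg; origin: centre of the underside, z up. It stands to the left or to the right of the tray.
- caddy: food-waste caddy: a grey upright bin fixed to the counter, 170 x 170 mm and 140 mm high, with a grey hinged lid; it stands on the other side of the tray from the tub. Origin: centre of the underside; its -x side is the front, with the lid's tab, its +x side carries the hinge.
- caddy_lid (a joint): opening angle of the caddy's lid (rad): 0 shut (lying level), growing as the front of the lid rises, 1.05 at 60 degrees, at most 1.45; the lid turns about the caddy's +y axis. It starts shut, weighs about 0.35 kg, has no stay and falls shut when released.
- lid_tab (a point): point to take on the lid's tab: a flat tongue 16 mm wide (along the caddy's y), 10 mm thick and sticking 46 mm out from the lid's front edge, free on both sides and below; the point is its mid thickness, 29 mm out from the lid's front edge, 205 mm in front of the hinge axis and (lid shut) 146 mm above the counter. It moves with the lid. Pinched from above across its 16 mm it can pivot between the pads as the lid rises.
- lid_hinge (a point): middle of the lid's hinge axis, at the back of the caddy, 140.5 mm above the counter; the axis runs along the caddy's y
- mug: bystander, a white mug 76 mm across, 85 mm high; origin: centre of the underside
- bottle: bystander, a green dish-soap bottle 60 mm across, 190 mm high; origin: centre of the underside
- soap_dish: bystander, a turquoise soap dish 120 x 85 mm with a bar of soap, 28 mm high; origin: centre of the underside
- brush: bystander, a dish brush lying on the counter along its x; origin: on its underside
- spoon: bystander, a spoon lying on the counter along its x; origin: on its underside
Not all that is in view belongs to the job. What is shaped like the tray but green is not meant. Leave any purple look-alike of the crust_b alone.

How it is judged (in metres and radians):
On the way, in this order (a step that is already met when the one before it is completed fails the run):
1. the tray is lifted off the counter with all four scraps on it (height (world z) of tray above 0.04 m and x of crust_a_center in the frame of tray between -0.08 and 0.08 m and y of crust_a_center in the frame of tray between -0.07 and 0.07 m and z of crust_a_center in the frame of tray between 0 and 0.06 m and x of crust_b_center in the frame of tray between -0.08 and 0.08 m and y of crust_b_center in the frame of tray between -0.07 and 0.07 m and z of crust_b_center in the frame of tray between 0 and 0.06 m and x of lemon_center in the frame of tray between -0.08 and 0.08 m and y of lemon_center in the frame of tray between -0.07 and 0.07 m and z of lemon_center in the frame of tray between 0 and 0.06 m and x of cob_center in the frame of tray between -0.08 and 0.08 m and y of cob_center in the frame of tray between -0.07 and 0.07 m and z of cob_center in the frame of tray between 0 and 0.06 m), for 0.1 s.
2. all four scraps have been tipped into the tub while the tray is off the counter (x of crust_a_center in the frame of tub between -0.1 and 0.1 m and y of crust_a_center in the frame of tub between -0.09 and 0.09 m and z of crust_a_center in the frame of tub between 0 and 0.085 m and x of crust_b_center in the frame of tub between -0.1 and 0.1 m and y of crust_b_center in the frame of tub between -0.09 and 0.09 m and z of crust_b_center in the frame of tub between 0 and 0.085 m and x of lemon_center in the frame of tub between -0.1 and 0.1 m and y of lemon_center in the frame of tub between -0.09 and 0.09 m and z of lemon_center in the frame of tub between 0 and 0.085 m and x of cob_center in the frame of tub between -0.1 and 0.1 m and y of cob_center in the frame of tub between -0.09 and 0.09 m and z of cob_center in the frame of tub between 0 and 0.085 m and height (world z) of tray_grip above 0.12 m), for 0.1 s.
3. the empty tray stands upright on the counter and is let go (angle between tray's own z axis and vertical below 0.1 rad and height (world z) of tray below 0.012 m and contact force between the fingers and tray below 0.1 N), for 0.2 s.
At the end, for the whole second after the job is handed in: The caddy's lid is held still by the robot at 60 degrees open, give or take 8 degrees, nothing else propping it; all four scraps lie in the tub, which stands upright on the counter; the tray stands upright on the counter, let go (all of step 3 and value of joint caddy_lid between 0.9076 and 1.1868 rad and velocity of joint caddy_lid between -0.1 and 0.1 rad/s and contact force between any of the fingers, the arm and caddy_lid above 0.2 N and contact force between each of tray, tub, crust_a, crust_b, lemon, cob, mug, bottle, soap_dish, brush, spoon and caddy_lid below 0.1 N and x of crust_a_center in the frame of tub between -0.1 and 0.1 m and y of crust_a_center in the frame of tub between -0.09 and 0.09 m and z of crust_a_center in the frame of tub between 0 and 0.085 m and x of crust_b_center in the frame of tub between -0.1 and 0.1 m and y of crust_b_center in the frame of tub between -0.09 and 0.09 m and z of crust_b_center in the frame of tub between 0 and 0.085 m and x of lemon_center in the frame of tub between -0.1 and 0.1 m and y of lemon_center in the frame of tub between -0.09 and 0.09 m and z of lemon_center in the frame of tub between 0 and 0.085 m and x of cob_center in the frame of tub between -0.1 and 0.1 m and y of cob_center in the frame of tub between -0.09 and 0.09 m and z of cob_center in the frame of tub between 0 and 0.085 m and angle between tub's own z axis and vertical below 0.1 rad and height (world z) of tub below 0.012 m and linear speed of tray below 0.03 m/s); the arm keeps its last pose, push and grip.
It fails at once if another thing on the counter was moved by more than 40 mm (distance of any of mug, bottle, soap_dish, brush, spoon from where it was at the start of the episode above 0.04 m).
It also fails if it takes over 72 s, if anything falls off the work surface, if the arm or the gripper's body presses on something with over 40 N, if the wrist force passes 120 N, or if a joint passes its speed limit or range.

## Robot

A 7-joint arm with a two-finger parallel gripper is mounted at the origin on the work surface. World frame = base frame: x ahead of the robot, y to its left, z up, the work surface at z = 0. Lengths are in mm, angles in rad, forces in N, time in s.
With the tool pointing down it reaches from about 400 to 875 mm from the base axis. Payload 4.4 kg.
Tool frame: the origin (TCP) lies midway between the tips of the shut fingers; the grasp point (between the pads) lies 19 mm behind it (ctrl.pinch_z is the distance from the TCP to the grasp point, in mm); z points along the fingers, y is the line along which they close (so a half turn about z gives the same grasp; the last joint's range is limited). The gripper opens to 85 mm and grips with 20 to 120 N. Pads are 22 mm wide; open, the fingers measure 114 mm over their backs; the gripper's body (76 mm by 85 mm) begins 54 mm behind the grasp point. The pads swing forward as they close: fully open they stand 13 mm farther back than shut.
Start: joints at [1.162, 0.628, 0.038, 1.517, -0.027, 0.996, -0.02], TCP at [218.509, -612.186, 231.313] pointing down, gripper open.
Joint ranges: [-3.06, 3.06], [-0.37, 2.12], [-1.25, 1.32], [0.18, 2.47], [-1.1, 4.24], [0.23, 1.98], [-2.94, 2.94]. Speed limits (rad/s): [2.57, 2.57, 3.14, 3.14, 3.14, 3.14, 3.14].

## Interface

Orientations are given as [roll, pitch, yaw] about the fixed x, y, z axes, in that order (R = Rz(yaw) Ry(pitch) Rx(roll)).
In Python, from cell import read_state, cams, order, ctrl gives the robot as it stands.
- The arm moves only by the tool move_arm, never from a script. Its argument "targets" is text: rows parted by semicolons, each of 7 numbers parted by spaces: the gripper's target within -1 to 1 (fully open at 1, half-way at 0, shut at -1), then the shift along the tool's x, y, z in cm, then the turn, a rotation vector about the tool's x, y, z in degrees. A call has 1 to 5 rows; each row shifts and turns the commanded pose from where the row before left it, along the tool's axes as they then stand; what a row does not reach is not made up. A row lasts 1/12 s, in which the tool goes at most 41.7 mm and 7.16 degrees, less where a joint would pass 70% of its speed; a pose out of reach is approached as far as the arm can. A call with a gripper value outside its range is refused whole. The fingers move at their own pace and stop on an object; the grip force is fixed at half the most. Time passes only in rows, so rows that do not move let the fingers close. It gives the time, the measured TCP pose, the force, the opening and the grip force at its end, in the units of the state.
- read_state(): the state, without advancing time (a new reading comes with each control period).
- cams.get_image(name): name is "side" or "top" or "wrist"; returns a dict with "color" (480x640x3 uint8, red, green, blue), "fovy" (degrees; the focal length in pixels is half the picture's height over the tangent of half this angle, whatever the lens; pixels are square), "cx", "cy" (the principal point, pixels), "rvec" (rotation vector, rad) and "tvec" (3), from world to camera coordinates, as OpenCV has them. Camera axes: x right, y down, z forward; pixel columns grow to the right and rows downward; lengths in mm; the calibration is good to about 2 mm. A picture is of the moment at which its call begins. There is no depth.
- order.finish_job(): hands the job in; it is judged then, once.
The state is a dict: "clock": time; "qpos": joint angles; "qd": joint speeds; "tau": joint torques, N m; "eef_pos": TCP position; "tool_rot": TCP orientation; "force": force on the tool from outside, world axes, zero at the start; "torque": the same for the moment, N m; "width": finger opening in mm; "gripper_force": force on a finger pad.
Only numpy, scipy, OpenCV 4.12 (cv2) and the standard library are available. Lean on these libraries where they do the work, as an engineer would, in place of code of your own. Each camera call takes 0.05 s, during which the arm holds its last target. There are 200 camera calls.

## Working session

There is one attempt and no reset: what is moved stays moved. The work goes in short steps, Python scripts to look and compute and a tool call to move; the robot and the scene stay as the last step left them, time stands still between calls to the robot, and variables do not carry over. Pictures are saved under pics/ and viewed, at most 10 in all, crops included, and the job is handed in when it is done.

Besides the shell and the picture viewer there is one more tool, called after ">>>" as name(argument=value, ...) on one line, values as JSON. move_arm: Moves the arm, as the interface text tells. Its arguments: {"type":"object","properties":{"targets":{"type":"string"}},"required":["targets"]}

```bash
mkdir -p pics; ls; python3 - <<'E'
from cell import read_state,cams,order,ctrl
import cv2,numpy as np
s=read_state();print(s)
for n in("top","side"):
    d=cams.get_image(n);cv2.imwrite(f"pics/{n}0.png",d["color"][:,:,::-1])
    R=cv2.Rodrigues(np.array(d["rvec"]))[0];print(n,d["fovy"],d["cx"],d["cy"],(-R.T@np.array(d["tvec"]).ravel()).round(),R.round(3).tolist())
E
```

```text
pics
{'clock': 0.0, 'qpos': array([ 1.16219413,  0.6293249 ,  0.03843639,  1.51836817, -0.02698148,
        0.99625603, -0.02000984]), 'qd': array([ 7.74135859e-04,  9.63202754e-06, -1.09969179e-03, -1.12430052e-03,
       -1.32159501e-04,  2.99468452e-04,  5.71928054e-04]), 'tau': array([-1.11308313e-03, -5.63417494e+01,  1.22602981e+00, -1.93451500e+01,
        1.09286790e-02,  1.05586799e-02,  2.32461815e-06]), 'eef_pos': array([ 218.30401181, -611.5985701 ,  230.40266685]), 'tool_rot': array([-3.13975441e+00,  3.51939984e-05,  3.42806961e-01]), 'force': array([ 0.83521133, -0.18623363, -0.77866244]), 'torque': array([-0.02415206,  0.02748038,  0.02308765]), 'gripper_force': 0.0, 'width': 85.16156351314602}
top 55.376525776252606 306.4652983548427 238.62249458233492 [ 459.  -84. 1189.] [[-0.019, -1.0, 0.004], [-0.994, 0.018, -0.108], [0.108, -0.006, -0.994]]
side 46.056735512253546 318.01054310160595 244.7289507523016 [-100.  781.  746.] [[-0.79, -0.612, 0.025], [-0.314, 0.371, -0.874], [0.526, -0.698, -0.486]]
```

View pics/top0.png

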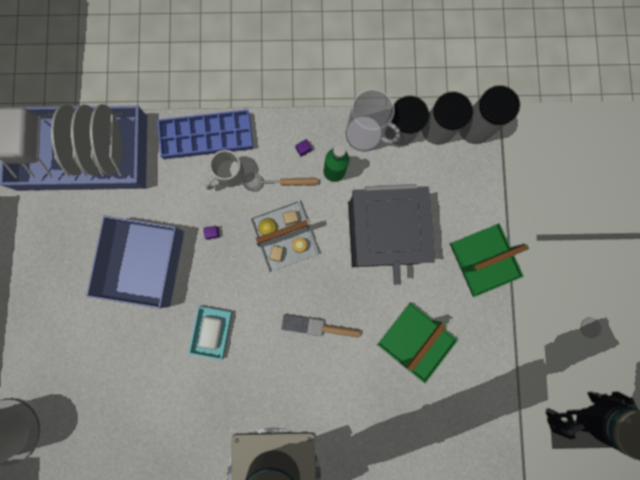

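View pics/side0.png

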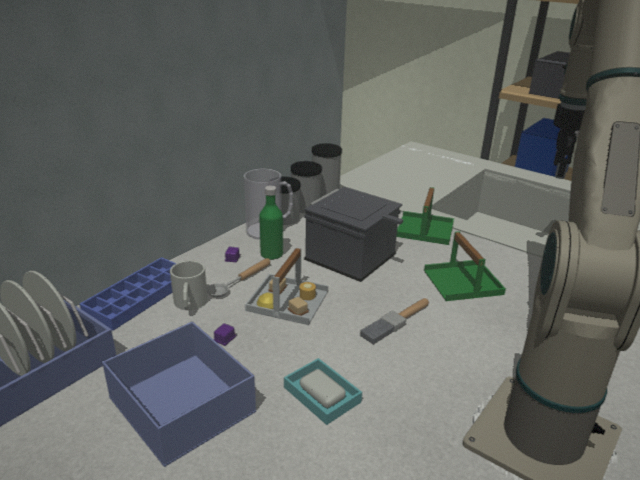

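The top view shows the metal tray at about (286,236) with its brown handle bar and 4 scraps. The tub is on the left at (137,260), and the caddy is on the right at (393,228) with its tab at (397,272). There are two green tray look-alikes at (486,259) and (418,342); the aluminium one at (286,236) is the one meant. The purple cubes at (304,147) and (211,232) are not crust_b. An enlarged crop will confirm this.

```bash
python3 - <<'E'
import cv2,numpy as np
t=cv2.imread("pics/top0.png");s=cv2.imread("pics/side0.png")
f=lambda i,x,y,w,h,k:cv2.resize(i[y:y+h,x:x+w],None,fx=k,fy=k,interpolation=cv2.INTER_CUBIC)
a=f(t,245,195,80,80,5);b=f(t,342,180,100,110,4)[:400,:400]
b=f(t,342,180,100,110,3.6)[:396];c=f(t,80,205,110,110,3.6)
out=np.zeros((600,800,3),np.uint8);out[:400,:400]=a;out[:396,400:760]=b
c=f(t,80,210,110,100,2);out[400:600,:220]=c
d=f(s,235,245,100,80,2.5);out[400:600,230:480]=d
e=f(s,300,180,120,80,2.5);out[400:600,490:790]=e
cv2.imwrite("pics/crop0.png",out)
E
```

```text
(no output)
```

View pics/crop0.png

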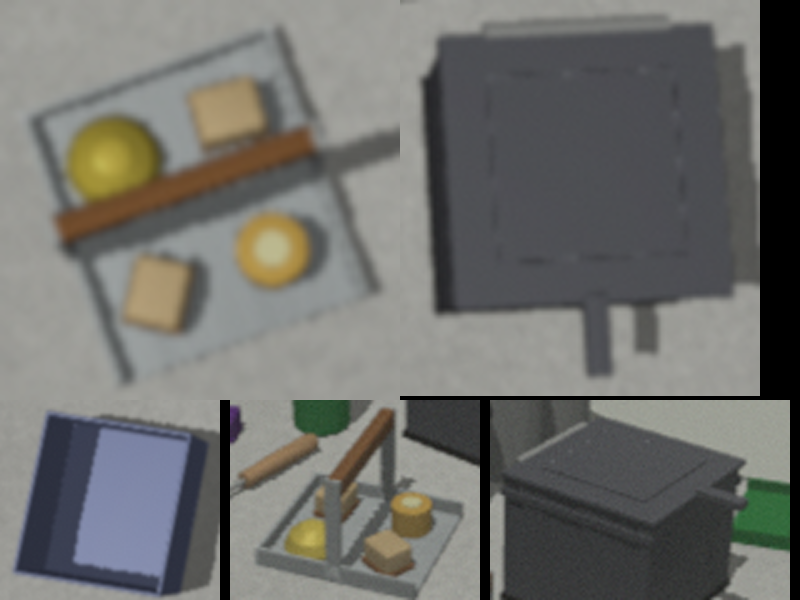

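The crop confirms the target: a grey aluminium tray with lemon and crust_b at the back, crust_a and cob by the open edge (towards the robot), and the bar from about (258,240) to (307,223). Next I'll compute poses.

```bash
cat >h.py <<'E'
from cell import read_state,cams,order,ctrl
import cv2,numpy as np
from scipy.spatial.transform import Rotation as Ro
def grab(n,f=None):
    d=cams.get_image(n)
    if f: cv2.imwrite(f,d["color"][:,:,::-1])
    return d
def ray(d,p,z):
    f=240/np.tan(np.radians(d["fovy"]/2)); R=cv2.Rodrigues(np.array(d["rvec"]))[0]; C=-R.T@np.array(d["tvec"]).ravel()
    v=R.T@np.array([(p[0]-d["cx"])/f,(p[1]-d["cy"])/f,1]); return C+v*(z-C[2])/v[2]
def proj(d,P):
    f=240/np.tan(np.radians(d["fovy"]/2)); R=cv2.Rodrigues(np.array(d["rvec"]))[0]
    q=R@np.array(P)+np.array(d["tvec"]).ravel(); return (f*q[0]/q[2]+d["cx"],f*q[1]/q[2]+d["cy"])
def tool():
    s=read_state(); return np.array(s["eef_pos"]),Ro.from_euler("xyz",s["tool_rot"])
def goto(P,R):
    "shift in tool axes (cm) and rotvec (deg) from the present pose"
    p,r=tool(); print("shift cm",(r.inv().apply(np.array(P)-p)/10).round(2),"rot deg",np.degrees((r.inv()*R).as_rotvec()).round(2))
E
python3 - <<'E'
from h import *
d=grab("top")
def show(t,ps):
    w=np.array([ray(d,(x,y),z) for x,y,z in ps]);print(t);print(w[:,:2].round(1).tolist());print([round(float(np.linalg.norm(w[i]-w[i-1])),1) for i in range(len(w))]);return w
deg=lambda v:np.degrees(np.arctan2(v[1],v[0])).round(1)
w=show("tray",[(251.4,218.6,18),(301,200.6,18),(320.6,253.4,4),(270,271,4)])
print(w.mean(0),deg((w[0]+w[1]-w[2]-w[3])),deg(w[0]+w[3]-w[1]-w[2])-90)
w=show("bar",[(257.8,240,105),(307.4,223,105)]);print(w.mean(0),deg(w[0]-w[1])-90)
w=show("tub",[(104,216,85),(182.5,228.5,85),(162.5,307.5,85),(87.5,296,85)]);print(w.mean(0),deg(w[0]+w[1]-w[2]-w[3]))
w=show("lid",[(353.1,190.6,150),(428.7,186.9,150),(435,262.5,150),(352.3,266.7,150)]);print(w.mean(0),deg(w[0]+w[1]-w[2]-w[3]))
w=show("tab",[(396.2,262.8,151),(397.6,284.2,151)]);print(deg(w[0]-w[1]))
w=show("bottle mug spoon",[(336,165,190),(224,165,85),(300,181,15)])
E
```

```text
tray
[[641.6, 49.7], [686.5, -79.3], [549.1, -127.7], [505.9, 4.1]]
[143.8, 136.7, 146.3, 138.7]
[595.76317017 -38.29098077  11.        ] 19.0 18.700000000000003
bar
[[576.2, 24.9], [614.9, -94.0]]
[125.0, 125.0]
[595.55453076 -34.57591468 105.        ] 18.0
tub
[[644.1, 400.9], [609.9, 209.6], [420.7, 255.2], [451.3, 434.6]]
[195.7, 194.3, 194.6, 182.0]
[531.48566638 325.07810995  85.        ] -11.7
lid
[[682.1, -200.7], [687.7, -376.1], [512.4, -382.1], [506.4, -193.6]]
[175.9, 175.5, 175.4, 188.5]
[ 597.15758901 -288.12466092  150.        ] -0.2
tab
[[513.3, -293.5], [464.9, -294.7]]
[48.4, 48.4]
1.4
bottle mug spoon
[[732.5, -159.7], [766.1, 108.9], [739.2, -77.6]]
[193.4, 290.4, 201.0]
```

Measured poses:
- **Tray:** centre about (596,-37), yaw about 18.5°. Side lengths of 144/138 match the given size.
- **Tub:** centre about (531,325), yaw about -11°.
- **Tab point:** about (484,-294). The tab measures 48 mm against 46 mm given.

Moving above the tray now.

>>> move_arm(targets="1 2.74 -2.07 0 0 0 0;1 2.74 -2.07 0 0 0 0;1 2.74 -2.07 0 0 0 0;1 2.74 -2.07 0 0 0 0;1 2.74 -2.07 0 0 0 0")

```text
clock: 0.57
eef_pos: [313.3, -467.1, 231.1]
tool_rot: [-3.141, -0.0, 0.342]
force: [0.6, -0.1, -0.3]
width: 85.7
gripper_force: 0.0
```

>>> move_arm(targets="1 2.74 -2.07 0 0 0 0;1 2.74 -2.07 0 0 0 0;1 2.74 -2.07 0 0 0 0;1 2.74 -2.07 0 0 0 0;1 2.74 -2.07 0 0 0 0")

```text
clock: 0.98
eef_pos: [407.5, -323.6, 231.3]
tool_rot: [-3.141, 0.0, 0.343]
force: [1.1, 0.1, -0.5]
width: 85.4
gripper_force: 0.0
```

>>> move_arm(targets="1 2.74 -2.07 0 0 0 0;1 2.74 -2.07 0 0 0 0;1 2.74 -2.07 0 0 0 0;1 2.74 -2.07 0 0 0 0;1 2.74 -2.07 0 0 0 0")

```text
clock: 1.4
eef_pos: [501.8, -180.0, 231.2]
tool_rot: [-3.141, 0.0, 0.343]
force: [0.8, 0.2, -0.4]
width: 85.3
gripper_force: 0.0
```

>>> move_arm(targets="1 2.74 -2.07 0 0 0 0;1 2.74 -2.07 0 0 0 0;1 2.74 -2.07 0 0 0 0;1 2.74 -2.07 0 0 0 0;1 2.74 -2.07 0 0 0 0")

```text
clock: 1.82
eef_pos: [596.0, -36.5, 231.2]
tool_rot: [-3.142, 0.0, 0.343]
force: [1.1, -0.5, -0.1]
width: 85.4
gripper_force: 0.0
```

>>> move_arm(targets="1 0 0 0 0 0 -6.8;1 0 0 0 0 0 -6.8;1 0 0 0 0 0 -6.8;1 0 0 0 0 0 -6.8;1 0 0 0 0 0 -6.8")

```text
clock: 2.23
eef_pos: [595.3, -38.0, 231.0]
tool_rot: [-3.141, 0.001, 0.942]
force: [-1.0, -0.4, -0.1]
width: 85.4
gripper_force: 0.0
```

>>> move_arm(targets="1 0 0 0 0 0 -6.8;1 0 0 0 0 0 -6.8;1 0 0 0 0 0 -6.8;1 0 0 0 0 0 -6.8;1 0 0 0 0 0 -6.8")

```text
clock: 2.65
eef_pos: [595.2, -38.2, 231.0]
tool_rot: [-3.141, 0.0, 1.535]
force: [0.1, 0.1, -0.6]
width: 85.5
gripper_force: 0.0
```

>>> move_arm(targets="1 0 0 0 0 0 -6.8;1 0 0 0 0 0 -6.8;1 0 0 0 0 0 -6.8;1 0 0 0 0 0 0;1 0 0 0 0 0 0")

```text
clock: 3.07
eef_pos: [595.3, -38.3, 231.0]
tool_rot: [-3.141, -0.0, 1.882]
force: [-0.1, -0.2, -1.7]
width: 85.3
gripper_force: 0.0
```

```bash
python3 - <<'E'
from h import *
p,r=tool();print(p,r.as_euler("xyz",degrees=True),read_state()["qpos"].round(2))
goto((596,-37,76),Ro.from_euler("xyz",[180,0,108.5],degrees=True))
d=grab("wrist","pics/w1.png")
a=np.radians(18.5)
for v in(-1,0,1): print(proj(d,(596-69*v*np.sin(a),-37+69*v*np.cos(a),105)))
E
```

```text
[595.28563096 -38.29015705 231.01705528] [-1.79972249e+02 -2.74257986e-02  1.07836085e+02] [ 0.28  0.58 -0.42  1.66  0.28  0.96  0.07]
shift cm [ 0.09  0.12 15.5 ] rot deg [-0.03 -0.03 -0.66]
(np.float64(322.40252286029204), np.float64(304.4581150133606))
(np.float64(321.59097357269593), np.float64(228.45811779792058))
(np.float64(320.6567476528718), np.float64(140.9696948636252))
```

View pics/w1.png

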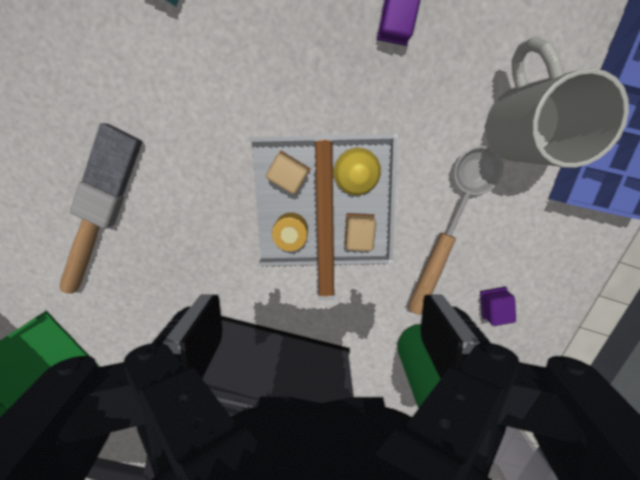

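The wrist view shows the bar from (323.5,141) to (326.5,296). That puts it a few pixels to the right of my prediction.

```bash
python3 - <<'E'
from h import *
d=grab("wrist")
a,b=ray(d,(323.5,141),105),ray(d,(326.5,296),105)
m=(a+b)/2;v=a-b;y=np.degrees(np.arctan2(v[1],v[0]));print(a,b,m,y-90,np.linalg.norm(v))
goto((m[0],m[1],76),Ro.from_euler("xyz",[180,0,y],degrees=True))
E
```

```text
[576.24174969  29.08045278 105.        ] [618.86393329 -93.62217837 105.        ] [597.55284149 -32.2708628  105.        ] 19.155264258334654 129.89451961489956
shift cm [ 0.5   0.39 15.52] rot deg [-0.02  0.   -1.28]
```

>>> move_arm(targets="1 0.35 0.35 2 0 0 -1.1;1 0 0 2.5 0 0 0;1 0 0 2.5 0 0 0;1 0 0 2.5 0 0 0;1 0 0 2 0 0 0")

```text
clock: 3.58
eef_pos: [597.1, -33.7, 114.6]
tool_rot: [-3.14, -0.0, 1.903]
force: [-1.0, -0.4, 0.1]
width: 85.2
gripper_force: 0.0
```

>>> move_arm(targets="1 0 0 2 0 0 0;1 0 0 1.5 0 0 0;1 0 0 0.5 0 0 0;0.3 0 0 0 0 0 0;-0.2 0 0 0 0 0 0")

```text
clock: 4.0
eef_pos: [598.1, -33.5, 76.8]
tool_rot: [3.141, 0.0, 1.904]
force: [0.4, -0.0, -0.4]
width: 63.5
gripper_force: 0.0
```

>>> move_arm(targets="-0.5 0 0 0 0 0 0;-1 0 0 0 0 0 0;-1 0 0 0 0 0 0;-1 0 0 0 0 0 0;-1 0 0 0 0 0 0")

```text
clock: 4.42
eef_pos: [598.1, -33.8, 77.2]
tool_rot: [3.141, 0.001, 1.905]
force: [0.1, -1.1, 4.3]
width: 13.1
gripper_force: 59.6
```

>>> move_arm(targets="-1 0 0 0 0 0 0;-1 0 0 0 0 0 0;-1 0 0 0 0 0 0;-1 0 0 0 0 0 0;-1 0 0 0 0 0 0")

```text
clock: 4.83
eef_pos: [598.1, -33.8, 77.2]
tool_rot: [3.141, 0.001, 1.905]
force: [-1.7, -0.1, 5.4]
width: 13.2
gripper_force: 59.8
```

```bash
python3 - <<'E'
from h import *
s=read_state();print(s["width"],s["gripper_force"],s["force"],s["eef_pos"],np.degrees(s["tool_rot"]))
E
```

```text
13.17522484851056 59.8117858171463 [-1.7232874  -0.1430155   5.41732844] [598.14913302 -33.78628302  77.15557217] [1.79946381e+02 3.62095789e-02 1.09127648e+02]
```

>>> move_arm(targets="-1 0 0 -0.3 0 0 0;-1 0 0 -0.6 0 0 0;-1 0 0 -1 0 0 0;-1 0 0 -1.3 0 0 0;-1 0 0 -1.5 0 0 0")

```text
clock: 5.25
eef_pos: [597.0, -33.6, 123.6]
tool_rot: [-3.14, -0.001, 1.905]
force: [-0.3, 0.2, -4.7]
width: 13.0
gripper_force: 58.5
```

>>> move_arm(targets="-1 0 0 -1.5 0 0 0;-1 0 0 -1.5 0 0 0;-1 0 0 -1.5 0 0 0;-1 0 0 -1.5 0 0 0;-1 0 0 -1.5 0 0 0")

```text
clock: 5.67
eef_pos: [597.3, -33.6, 199.5]
tool_rot: [-3.141, -0.0, 1.905]
force: [-0.1, -0.6, -3.6]
width: 13.5
gripper_force: 58.5
```

>>> move_arm(targets="-1 0 0 -1 0 0 0;-1 0 0 -0.5 0 0 0;-1 0 0 0 0 0 0;-1 0 0 0 0 0 0;-1 0 0 0 0 0 0")

```text
clock: 6.08
eef_pos: [597.0, -33.8, 212.4]
tool_rot: [-3.14, -0.001, 1.905]
force: [-0.1, 0.5, -3.4]
width: 13.1
gripper_force: 58.5
```

```bash
python3 - <<'E'
from h import *
s=read_state();print(s["width"],s["gripper_force"],s["force"],s["eef_pos"],np.degrees(s["tool_rot"]),s["qpos"].round(2))
a=grab("top","pics/t2.png");b=grab("side","pics/s2.png")
i=cv2.imread("pics/t2.png")[90:330,0:340];j=cv2.imread("pics/s2.png")[200:480,0:360]
o=np.zeros((600,800,3),np.uint8);i=cv2.resize(i,None,fx=1.25,fy=1.25);j=cv2.resize(j,None,fx=1,fy=1)
o[:300,:425]=i;o[300:580,:360]=j
c=cv2.resize(cv2.imread("pics/s2.png")[150:350,220:350],None,fx=2.8,fy=2.8);o[:560,430:794]=c
cv2.imwrite("pics/c2.png",o)
# plate top
for z in(120,150,180,210):print(z,ray(b,(45,273),z).round(), proj(a,ray(b,(45,273),z)))
# tub corners from side (rim z=85)
for q in[(105,364),(190,327),(254,376),(165,420)]:print(ray(b,q,85).round(1))
E
```

```text
13.147985425007015 58.54131102561951 [-0.06984946  0.53253127 -3.44067503] [596.98541922 -33.78693634 212.40587443] [-1.79898305e+02 -3.37713667e-02  1.09138227e+02] [ 0.27  0.6  -0.42  1.68  0.29  0.92  0.07]
120 [931. 337. 120.] (np.float64(127.46361638404883), np.float64(96.34073004030367))
150 [882. 358. 150.] (np.float64(112.99652494081715), np.float64(111.34516533701203))
180 [832. 380. 180.] (np.float64(97.54708622575407), np.float64(127.36843473295384))
210 [783. 401. 210.] (np.float64(81.01172856194586), np.float64(144.51795681540483))
[636.5 402.5  85. ]
[604.  240.8  85. ]
[417.9 262.3  85. ]
[455.7 419.7  85. ]
```

View pics/c2.png

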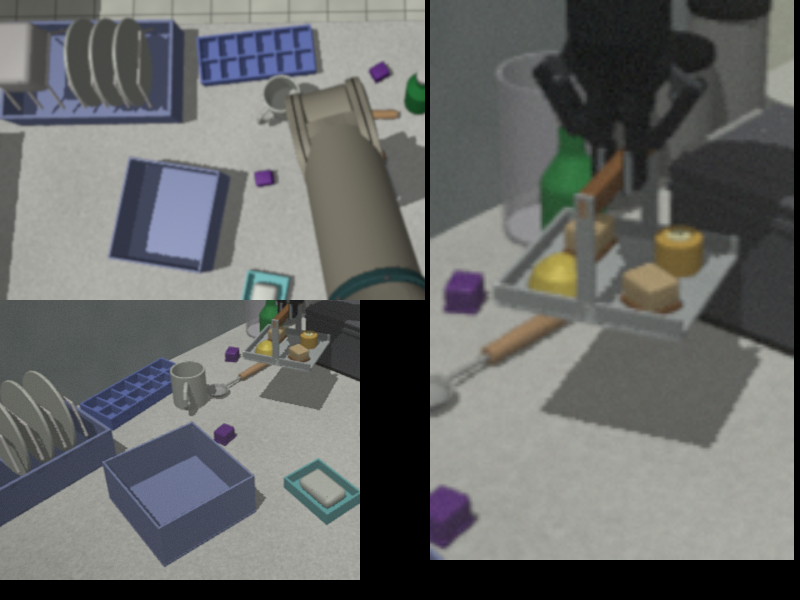

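All four scraps are still on the lifted tray. The two camera views agree on the tub, at about (530,328). Carrying the tray over.

>>> move_arm(targets="-1 0.48 0.15 0 0 0 0;-1 0.95 0.31 0 0 0 0;-1 1.43 0.46 0 0 0 0;-1 1.97 0.635 0 0 0 0;-1 1.97 0.635 0 0 0 0")

```text
clock: 6.6
eef_pos: [595.9, 39.3, 213.1]
tool_rot: [-3.141, -0.001, 1.904]
force: [0.4, 0.4, -3.1]
width: 12.9
gripper_force: 58.5
```

>>> move_arm(targets="-1 1.97 0.635 0 0 0 0;-1 1.97 0.635 0 0 0 0;-1 1.97 0.635 0 0 0 0;-1 1.97 0.635 0 0 0 0;-1 1.97 0.635 0 0 0 0")

```text
clock: 7.02
eef_pos: [593.2, 143.7, 213.2]
tool_rot: [-3.141, -0.001, 1.906]
force: [0.9, 0.2, -3.8]
width: 12.6
gripper_force: 58.5
```

>>> move_arm(targets="-1 1.97 0.635 0 0 0 0;-1 1.97 0.635 0 0 0 0;-1 1.97 0.635 0 0 0 0;-1 1.97 0.635 0 0 0 0;-1 1.97 0.635 0 0 0 0")

```text
clock: 7.43
eef_pos: [590.6, 247.1, 213.1]
tool_rot: [-3.141, -0.001, 1.906]
force: [0.9, -0.4, -4.1]
width: 13.0
gripper_force: 58.5
```

>>> move_arm(targets="-1 1.97 0.635 0 0 0 0;-1 1.97 0.635 0 0 0 0;-1 1.43 0.46 0 0 0 0;-1 0.95 0.31 0 0 0 0;-1 0.48 0.15 0 0 0 0")

```text
clock: 7.85
eef_pos: [588.9, 318.6, 213.1]
tool_rot: [-3.141, -0.001, 1.907]
force: [0.2, -0.8, -3.5]
width: 12.7
gripper_force: 58.6
```

>>> move_arm(targets="-1 0 0 0 0 0 1;-1 0 0 0 0 0 2;-1 0 0 0 0 0 3;-1 0 0 0 0 0 3;-1 0 0 0 0 0 3")

```text
clock: 8.27
eef_pos: [590.5, 313.8, 213.2]
tool_rot: [-3.141, 0.002, 1.69]
force: [-0.0, -0.4, -4.7]
width: 12.7
gripper_force: 58.6
```

>>> move_arm(targets="-1 0 0 0 0 0 3;-1 0 0 0 0 0 3;-1 0 0 0 0 0 3;-1 0 0 0 0 0 3;-1 0 0 0 0 0 3")

```text
clock: 8.68
eef_pos: [590.5, 313.8, 213.3]
tool_rot: [3.141, 0.002, 1.428]
force: [-0.4, 0.1, -4.4]
width: 13.2
gripper_force: 58.6
```

>>> move_arm(targets="-1 0 0 0 0 0 2;-1 0 0 0 0 0 1;-1 0 0 0 0 0 0;-1 0 0 0 0 0 0;-1 0 0 0 0 0 0")

```text
clock: 9.1
eef_pos: [590.1, 315.6, 213.3]
tool_rot: [3.142, 0.0, 1.381]
force: [-1.0, 0.4, -3.9]
width: 12.9
gripper_force: 58.6
```

```bash
python3 - <<'E'
from h import *
s=read_state();print(s["width"],s["gripper_force"],s["force"],s["eef_pos"],np.degrees(s["tool_rot"]),s["qpos"].round(2))
b=grab("side","pics/s3.png");cv2.imwrite("pics/c3.png",cv2.resize(cv2.imread("pics/s3.png")[150:480,0:420],None,fx=1.7,fy=1.7))
E
```

```text
12.947675471448413 58.55225443840027 [-0.96856786  0.43076166 -3.90126894] [590.0619537  315.55129395 213.34175335] [1.79997288e+02 1.55934708e-02 7.91269418e+01] [-0.39  0.68 -0.26  1.47  0.19  1.01 -0.88]
```

View pics/c3.png

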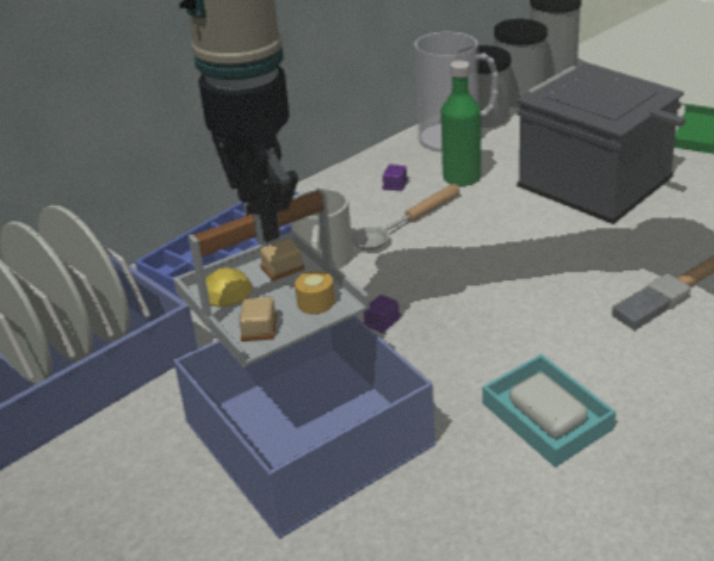

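The tray is above the back half of the tub with its open edge facing the robot. Tipping it now about tool x.

>>> move_arm(targets="-1 0 0 0 -2 0 0;-1 0 0 0 -3 0 0;-1 0 0 0 -3 0 0;-1 0 0 0 -3 0 0;-1 0 0 0 -3 0 0")

```text
clock: 9.57
eef_pos: [589.7, 316.1, 213.5]
tool_rot: [2.895, -0.001, 1.381]
force: [0.6, -0.9, -3.9]
width: 12.9
gripper_force: 58.7
```

>>> move_arm(targets="-1 0 0 0 -2 0 0;-1 0 0 0 -2 0 0;-1 0 0 0 -1 0 0;-1 0 0 0 -1 0 0;-1 0 0 0 -1 0 0")

```text
clock: 9.98
eef_pos: [590.0, 316.1, 213.4]
tool_rot: [2.774, -0.0, 1.381]
force: [-0.1, 0.1, -3.8]
width: 13.3
gripper_force: 58.7
```

>>> move_arm(targets="-1 0 0 0 -1 0 0;-1 0 0 0 -1 0 0;-1 0 0 0 -1 0 0;-1 0 0 0 -1 0 0;-1 0 0 0 -1 0 0")

```text
clock: 10.4
eef_pos: [590.3, 316.2, 213.5]
tool_rot: [2.687, -0.001, 1.381]
force: [0.1, -0.1, -3.5]
width: 12.8
gripper_force: 58.8
```

>>> move_arm(targets="-1 0 0 0 -2 0 0;-1 0 0 0 -2 0 0;-1 0 0 0 -2 0 0;-1 0 0 0 -3 0 0;-1 0 0 0 -3 0 0")

```text
clock: 10.82
eef_pos: [590.8, 316.5, 214.3]
tool_rot: [2.476, -0.003, 1.381]
force: [0.7, -1.0, -3.5]
width: 13.0
gripper_force: 58.9
```

>>> move_arm(targets="-1 0 0 0 -2 0 0;-1 0 0 0 0 0 0;-1 0 0 0 0 0 0;-1 0 0 0 0 0 0;-1 0 0 0 0 0 0")

```text
clock: 11.23
eef_pos: [590.9, 315.8, 214.0]
tool_rot: [2.443, -0.002, 1.38]
force: [0.2, -0.5, -2.1]
width: 13.0
gripper_force: 59.0
```

```bash
python3 - <<'E'
from h import *
s=read_state();print(s["width"],s["gripper_force"],s["force"],s["eef_pos"],np.degrees(s["tool_rot"]),s["qpos"].round(2))
b=grab("side","pics/s4.png");a=grab("top","pics/t4.png")
o=np.hstack([cv2.resize(cv2.imread("pics/s4.png")[200:480,40:320],(400,400)),cv2.resize(cv2.imread("pics/t4.png")[140:340,40:240],(400,400))]);cv2.imwrite("pics/c4.png",o)
E
```

```text
12.998816091584095 58.97390127182007 [ 0.15139348 -0.48738856 -2.09611785] [590.91853632 315.83863011 214.02035505] [ 1.40000217e+02 -1.04079469e-01  7.90627244e+01] [-1.19  0.65  0.56  2.    1.    0.28 -1.92]
```

View pics/c4.png

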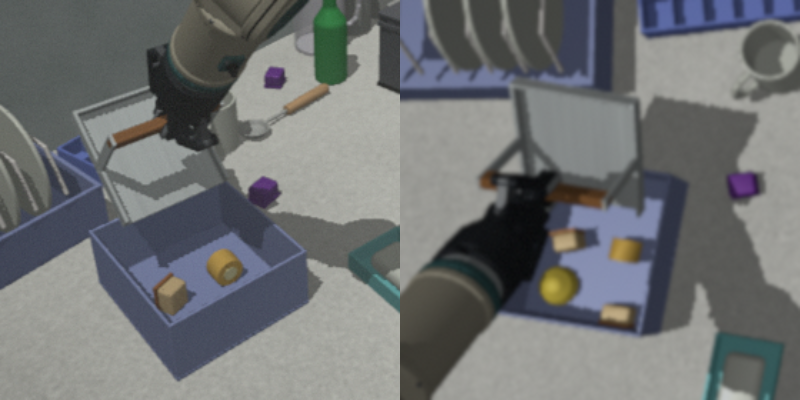

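All four scraps are in the tub: crusts at (567,240) and (617,315), cob at (625,250), lemon at (558,285) in the crop. Next I level the tray and take it back.

>>> move_arm(targets="-1 0 0 0 3 0 0;-1 0 0 0 5 0 0;-1 0 0 0 5 0 0;-1 0 0 0 5 0 0;-1 0 0 0 5 0 0")

```text
clock: 11.75
eef_pos: [590.6, 315.1, 215.0]
tool_rot: [2.843, -0.002, 1.38]
force: [0.1, -1.3, -4.8]
width: 13.3
gripper_force: 59.0
```

>>> move_arm(targets="-1 0 0 0 5 0 0;-1 0 0 0 5 0 0;-1 0 0 0 4 0 0;-1 0 0 0 3 0 0;-1 0 0 0 0 0 0")

```text
clock: 12.17
eef_pos: [594.1, 312.0, 213.1]
tool_rot: [3.135, 0.0, 1.373]
force: [0.5, -1.3, -2.6]
width: 13.2
gripper_force: 59.0
```

>>> move_arm(targets="-1 0 0 0 0 0 -5;-1 0 0 0 0 0 -5;-1 0 0 0 0 0 -5;-1 0 0 0 0 0 -5;-1 0 0 0 0 0 -5")

```text
clock: 12.58
eef_pos: [589.8, 315.4, 213.3]
tool_rot: [3.135, 0.004, 1.821]
force: [-0.1, 0.0, -3.3]
width: 13.1
gripper_force: 59.0
```

>>> move_arm(targets="-1 0 0 0 0 0 -5;-1 -1.67 -0.53 0 0 0 0;-1 -3.34 -1.07 0 0 0 0;-1 -3.34 -1.07 0 0 0 0;-1 -3.34 -1.07 0 0 0 0")

```text
clock: 13.0
eef_pos: [592.5, 191.7, 213.5]
tool_rot: [3.136, 0.005, 1.906]
force: [2.1, -0.3, -2.9]
width: 12.9
gripper_force: 59.0
```

>>> move_arm(targets="-1 -3.34 -1.07 0 0 0 0;-1 -3.34 -1.07 0 0 0 0;-1 -3.34 -1.07 0 0 0 0;-1 -3.34 -1.07 0 0 0 0;-1 -3.34 -1.07 0 0 0 0")

```text
clock: 13.42
eef_pos: [596.5, 15.8, 214.0]
tool_rot: [3.136, 0.005, 1.904]
force: [0.9, 0.0, -2.3]
width: 12.7
gripper_force: 59.0
```

>>> move_arm(targets="-1 -3.34 -1.07 0 0 0 0;-1 -1.67 -0.53 0 0 0 0;-1 0 0 0 0 0 0;-1 0 0 0 0 0 0;-1 0 0 0 0 0 0")

```text
clock: 13.83
eef_pos: [598.2, -33.6, 214.0]
tool_rot: [3.136, 0.003, 1.905]
force: [0.8, -0.4, -3.3]
width: 12.9
gripper_force: 59.0
```

```bash
python3 - <<'E'
from h import *
s=read_state();print(s["width"],s["force"],s["qpos"].round(2))
goto((598,-34,77),Ro.from_euler("xyz",[180,0,109.1],degrees=True))
E
```

```text
12.851188198266245 [ 0.76264274 -0.40969016 -3.27942609] [ 0.29  0.6  -0.45  1.68  0.31  0.92  0.06]
shift cm [ 1.00e-02 -1.10e-01  1.37e+01] rot deg [0.34 0.19 0.06]
```

>>> move_arm(targets="-1 0 0 1.5 0.3 0.2 0;-1 0 0 2.5 0 0 0;-1 0 0 2.5 0 0 0;-1 0 0 2.5 0 0 0;-1 0 0 2 0 0 0")

```text
clock: 14.25
eef_pos: [597.3, -32.9, 100.9]
tool_rot: [-3.139, -0.001, 1.907]
force: [-0.7, -0.4, -2.6]
width: 12.8
gripper_force: 59.0
```

>>> move_arm(targets="-1 0 0 1.2 0 0 0;-1 0 0 0.6 0 0 0;-1 0 0 0.4 0 0 0;-1 0 0 0.2 0 0 0;-1 0 0 0 0 0 0")

```text
clock: 14.67
eef_pos: [599.1, -34.4, 80.1]
tool_rot: [3.141, 0.0, 1.905]
force: [-0.7, 0.7, -2.2]
width: 13.2
gripper_force: 59.0
```

```bash
python3 - <<'E'
from h import *
s=read_state();print(s["width"],s["force"],s["eef_pos"],np.degrees(s["tool_rot"]))
E
```

```text
13.152065205343566 [-0.65284999  0.6614346  -2.20445921] [599.12183261 -34.36916817  80.11988803] [1.79940831e+02 1.70583850e-02 1.09130286e+02]
```

>>> move_arm(targets="-1 0 0 0.1 0 0 0;-1 0 0 0.1 0 0 0;-1 0 0 0.1 0 0 0;-1 0 0 0 0 0 0;-1 0 0 0 0 0 0")

```text
clock: 15.08
eef_pos: [599.0, -34.8, 77.2]
tool_rot: [3.141, 0.0, 1.904]
force: [-0.7, -0.4, 0.4]
width: 13.1
gripper_force: 59.4
```

Touching down: the force has gone from -2.2 to +0.4 N. Releasing and rising.

>>> move_arm(targets="-0.6 0 0 0 0 0 0;-0.2 0 0 0 0 0 0;0.2 0 0 0 0 0 0;0.6 0 0 0 0 0 0;1 0 0 0 0 0 0")

```text
clock: 15.5
eef_pos: [598.6, -34.6, 76.7]
tool_rot: [3.142, 0.0, 1.904]
force: [0.3, -0.5, -0.3]
width: 65.0
gripper_force: 0.0
```

>>> move_arm(targets="1 0 0 0 0 0 0;1 0 0 0 0 0 0;1 0 0 0 0 0 0;1 0 0 0 0 0 0;1 0 0 -1 0 0 0")

```text
clock: 15.92
eef_pos: [597.1, -34.8, 85.3]
tool_rot: [-3.138, -0.001, 1.904]
force: [0.1, -0.1, 0.3]
width: 85.1
gripper_force: 0.0
```

>>> move_arm(targets="1 0 0 -2 0 0 0;1 0 0 -3 0 0 0;1 0 0 -3.5 0 0 0;1 0 0 -3.5 0 0 0;1 0 0 -2.5 0 0 0")

```text
clock: 16.33
eef_pos: [599.5, -34.3, 235.6]
tool_rot: [3.138, 0.001, 1.905]
force: [0.7, 0.2, -0.1]
width: 85.3
gripper_force: 0.0
```

```bash
python3 - <<'E'
from h import *
s=read_state();print(s["width"],s["force"],s["qpos"].round(2))
goto((484,-294,230),Ro.from_euler("xyz",[180,0,1.4],degrees=True))
goto((484,-294,230),Ro.from_euler("xyz",[180,0,181.4],degrees=True))
a=grab("top","pics/t5.png");b=grab("side","pics/s5.png");w=grab("wrist","pics/w5.png")
o=np.zeros((600,800,3),np.uint8)
o[:300,:400]=cv2.resize(cv2.imread("pics/t5.png")[100:340,60:380],(400,300))
o[300:,:400]=cv2.resize(cv2.imread("pics/s5.png")[190:430,90:410],(400,300))
o[:300,400:]=cv2.resize(cv2.imread("pics/s5.png")[170:260,295:415],(400,300))
o[300:,400:]=cv2.resize(cv2.imread("pics/w5.png"),(400,300))
cv2.imwrite("pics/c5.png",o)
E
```

```text
85.324258800694 [ 0.69281666  0.1775079  -0.1441655 ] [ 0.3   0.58 -0.46  1.65  0.3   0.97  0.07]
shift cm [-20.75 -19.42   0.51] rot deg [  0.19  -0.15 107.73]
shift cm [-20.75 -19.42   0.51] rot deg [  0.14   0.18 -72.27]
```

View pics/c5.png

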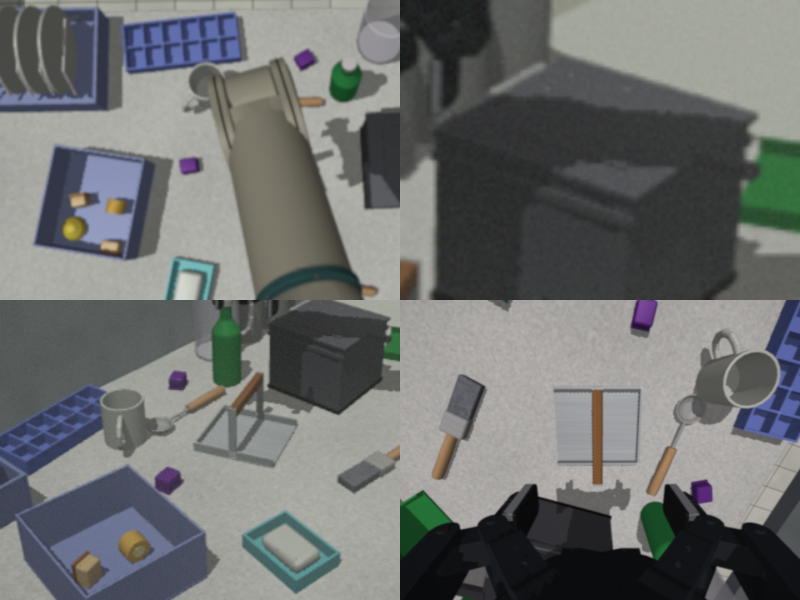

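The tray stands upright and is let go, and the tub holds all four scraps. Now to the caddy tab.

>>> move_arm(targets="1 -2.3 -2.16 0 0 0 0;1 -2.3 -2.16 0 0 0 0;1 -2.3 -2.16 0 0 0 0;1 -2.3 -2.16 0 0 0 0;1 -2.3 -2.16 0 0 0 0")

```text
clock: 16.9
eef_pos: [532.4, -179.7, 230.5]
tool_rot: [-3.139, -0.001, 1.905]
force: [0.6, 0.1, -0.4]
width: 85.4
gripper_force: 0.0
```

>>> move_arm(targets="1 -2.3 -2.16 0 0 0 0;1 -2.3 -2.16 0 0 0 0;1 -2.3 -2.16 0 0 0 0;1 -2.3 -2.16 0 0 0 0;1 0 0 0 0 0 6.7")

```text
clock: 17.32
eef_pos: [477.1, -302.0, 229.8]
tool_rot: [-3.135, 0.002, 1.776]
force: [-0.9, -1.0, 0.1]
width: 85.1
gripper_force: 0.0
```

>>> move_arm(targets="1 0 0 0 0 0 6.7;1 0 0 0 0 0 6.7;1 0 0 0 0 0 6.7;1 0 0 0 0 0 6.7;1 0 0 0 0 0 6.7")

```text
clock: 17.73
eef_pos: [481.6, -293.5, 230.4]
tool_rot: [-3.139, -0.0, 1.197]
force: [-0.5, -0.2, -0.8]
width: 85.6
gripper_force: 0.0
```

>>> move_arm(targets="1 0 0 0 0 0 6.7;1 0 0 0 0 0 6.7;1 0 0 0 0 0 6.7;1 0 0 0 0 0 6.7;1 0 0 0 0 0 6.7")

```text
clock: 18.15
eef_pos: [481.6, -293.4, 230.4]
tool_rot: [-3.139, 0.001, 0.612]
force: [-0.0, 0.2, 0.0]
width: 85.4
gripper_force: 0.0
```

>>> move_arm(targets="1 0 0 0 0 0 6.7;1 0 0 0 0 0 6.7;1 0 0 0 0 0 6.7;1 0 0 0 0 0 6.7;1 0 0 0 0 0 6.7")

```text
clock: 18.57
eef_pos: [481.7, -293.4, 230.4]
tool_rot: [-3.14, 0.003, 0.028]
force: [0.2, -0.1, 0.8]
width: 85.5
gripper_force: 0.0
```

>>> move_arm(targets="1 0 0 0 0 0 0;1 0 0 0 0 0 0")

```text
clock: 18.73
eef_pos: [482.0, -293.4, 230.8]
tool_rot: [-3.141, 0.002, 0.037]
force: [-0.4, -0.0, 0.2]
width: 85.4
gripper_force: 0.0
```

```bash
python3 - <<'E'
from h import *
s=read_state();print(s["eef_pos"],np.degrees(s["tool_rot"]),s["qpos"].round(2))
w=grab("wrist","pics/w6.png");a=grab("top","pics/t6.png")
print([proj(w,(x,-294,151)) for x in(465,484,513)])
o=np.zeros((480,800,3),np.uint8);o[:,:500]=cv2.resize(cv2.imread("pics/w6.png"),(640,480))[:,70:570]
o[:300,500:]=cv2.resize(cv2.imread("pics/t6.png")[200:300,350:450],(300,300));cv2.imwrite("pics/c6.png",o)
E
```

```text
[ 482.0231523  -293.43139825  230.78143484] [-1.79957751e+02  1.20705012e-01  2.10994083e+00] [ 0.46  0.51  0.05  1.76 -0.03  0.88 -1.  ]
[(np.float64(321.9631675733425), np.float64(269.6289605574624)), (np.float64(323.0245899182316), np.float64(243.91096269333147)), (np.float64(324.74313622708354), np.float64(202.27101558530308))]
```

View pics/c6.png

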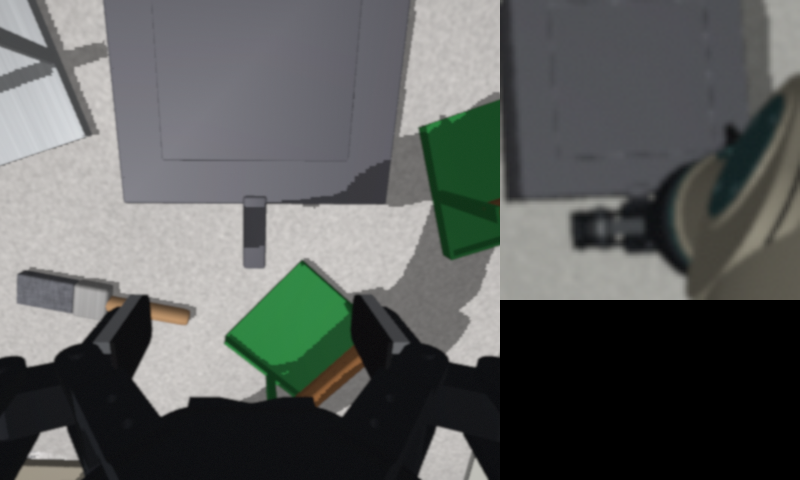

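The tab is at image column 324.5 and its tip at row 268, against a predicted 322–325 and 269.6, so the tab pose is confirmed to about 1 mm. Descending and closing.

>>> move_arm(targets="1 -0.1 0.15 2 0 0 0;1 0 0 2.5 0 0 0;1 0 0 2.5 0 0 0;1 0 0 2 0 0 0;1 0 0 1 0 0 0")

```text
clock: 19.25
eef_pos: [480.2, -294.6, 129.1]
tool_rot: [-3.139, 0.004, 0.035]
force: [0.2, 0.2, -0.8]
width: 85.4
gripper_force: 0.0
```

>>> move_arm(targets="1 0 0 0.4 0 0 0;0.6 0 0 0 0 0 0;0.2 0 0 0 0 0 0;-0.2 0 0 0 0 0 0;-0.5 0 0 0 0 0 0")

```text
clock: 19.67
eef_pos: [482.4, -295.9, 128.9]
tool_rot: [3.14, -0.002, 0.034]
force: [-0.2, 0.3, 0.1]
width: 38.8
gripper_force: 0.0
```

>>> move_arm(targets="-0.7 0 0 0 0 0 0;-1 0 0 0 0 0 0;-1 0 0 0 0 0 0;-1 0 0 0 0 0 0;-1 0 0 0 0 0 0")

```text
clock: 20.08
eef_pos: [482.1, -295.5, 128.5]
tool_rot: [3.141, -0.001, 0.033]
force: [-0.5, 0.8, 5.1]
width: 14.3
gripper_force: 58.7
```

```bash
python3 - <<'E'
from h import *
s=read_state();print(s["width"],s["gripper_force"],s["force"],s["eef_pos"],np.degrees(s["tool_rot"]),s["qpos"].round(2))
L=688.5-s["eef_pos"][0];h=s["eef_pos"][2]+19-140.5;print(L,h)
t=np.radians(np.arange(0,61,3))
x=-L*np.cos(t)+h*np.sin(t);z=L*np.sin(t)+h*np.cos(t)
print(np.c_[np.diff(x),-np.diff(z)].round(1).tolist())
E
```

```text
14.33983890482176 58.666638135910034 [-0.48728759  0.7867284   5.0930922 ] [ 482.0590331  -295.51962381  128.52785922] [ 1.79975627e+02 -5.05231171e-02  1.90953929e+00] [ 0.47  0.64  0.04  1.86 -0.04  0.64 -1.  ]
206.44096689566817 7.027859217425004
[[0.7, -10.8], [1.2, -10.7], [1.8, -10.7], [2.3, -10.6], [2.9, -10.4], [3.4, -10.3], [4.0, -10.1], [4.5, -9.8], [5.0, -9.6], [5.5, -9.3], [6.0, -9.0], [6.4, -8.7], [6.9, -8.4], [7.3, -8.0], [7.7, -7.6], [8.1, -7.2], [8.5, -6.7], [8.8, -6.3], [9.1, -5.8], [9.4, -5.3]]
```

Gripped: width is 14.3 mm (16 mm nominal, and the bar also read about 1 mm low). Raising along the arc, first part.

>>> move_arm(targets="-1 0.02 0 -0.4 0 0 0;-1 0.05 0 -0.68 0 0 0;-1 0.12 0 -1.07 0 0 0;-1 0.18 0 -1.07 0 0 0;-1 0.23 0 -1.06 0 0 0")

```text
clock: 20.5
eef_pos: [487.9, -295.3, 170.8]
tool_rot: [3.141, 0.0, 0.034]
force: [3.3, -1.6, -4.6]
width: 14.5
gripper_force: 58.5
```

>>> move_arm(targets="-1 0.29 0 -1.04 0 0 0;-1 0.34 0 -1.03 0 0 0;-1 0.4 0 -1.01 0 0 0;-1 0.45 0 -0.98 0 0 0;-1 0 0 0 0 0 0")

```text
clock: 20.92
eef_pos: [503.3, -294.8, 212.4]
tool_rot: [3.141, -0.001, 0.034]
force: [1.8, -1.2, -4.5]
width: 14.9
gripper_force: 58.8
```

```bash
python3 - <<'E'
from h import *
s=read_state();print(s["width"],s["gripper_force"],s["force"],s["torque"],s["eef_pos"],np.degrees(s["tool_rot"]),s["qpos"].round(2))
a=np.arctan2(s["eef_pos"][2]+19-140.5,688.5-s["eef_pos"][0]);print(np.degrees(a),np.hypot(s["eef_pos"][2]+19-140.5,688.5-s["eef_pos"][0]))
grab("side","pics/s7.png");cv2.imwrite("pics/c7.png",cv2.resize(cv2.imread("pics/s7.png")[110:290,280:480],None,fx=3,fy=3))
E
```

```text
14.930806750921223 58.75740587711334 [ 1.78802509 -1.21828868 -4.45475215] [-0.15173865 -0.04330628 -0.02681231] [ 503.34847859 -294.8151117   212.42269206] [ 1.79953767e+02 -6.61448802e-02  1.94728391e+00] [ 0.45  0.55  0.05  1.73 -0.04  0.86 -1.02]
26.15435321512836 206.2717184008267
```

View pics/c7.png

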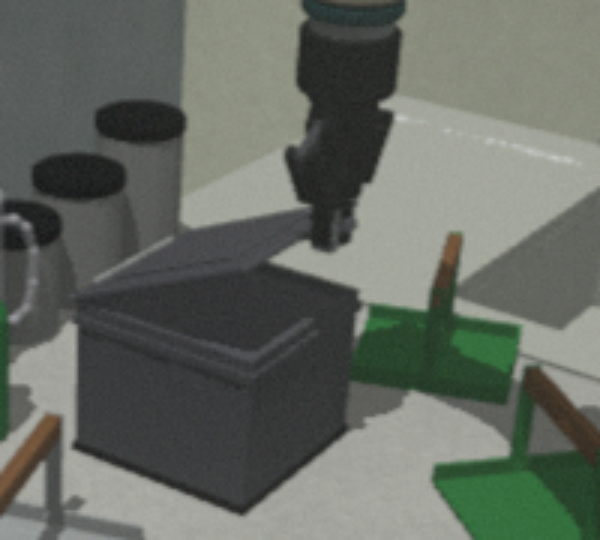

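The lid is open by about 24°, held at the tab, and the wrist load is light. The radius has stayed at 206 mm. Continuing the arc.

>>> move_arm(targets="-1 0.5 0 -0.96 0 0 0;-1 0.55 0 -0.93 0 0 0;-1 0.6 0 -0.9 0 0 0;-1 0.64 0 -0.87 0 0 0;-1 0.69 0 -0.84 0 0 0")

```text
clock: 21.38
eef_pos: [531.2, -293.9, 254.9]
tool_rot: [-3.141, 0.003, 0.033]
force: [2.2, -2.3, -7.9]
width: 14.6
gripper_force: 59.6
```

>>> move_arm(targets="-1 0.73 0 -0.8 0 0 0;-1 0.77 0 -0.76 0 0 0;-1 0.81 0 -0.72 0 0 0;-1 0 0 0 0 0 0;-1 0 0 0 0 0 0")

```text
clock: 21.8
eef_pos: [554.6, -293.2, 277.7]
tool_rot: [-3.141, 0.002, 0.033]
force: [1.5, -1.6, -5.6]
width: 14.8
gripper_force: 60.0
```

```bash
cat >st.py <<'E'
from h import *
s=read_state();print(s["width"],s["gripper_force"],s["force"],s["torque"],s["eef_pos"],np.degrees(s["tool_rot"]),s["qpos"].round(2))
z=s["eef_pos"][2]+19-140.5;x=688.5-s["eef_pos"][0];print("lid deg",np.degrees(np.arctan2(z,x))-1.95,np.hypot(z,x))
r=np.hypot(z,x)
for t in(54,57,60):
    a=np.radians(t+1.95);print(t,"to go x,z",(-206.5*np.cos(a)+x).round(1),-(206.5*np.sin(a)-z).round(1))
E
python3 st.py
```

```text
14.818807615517606 60.022644996643066 [ 1.52147144 -1.61604179 -5.55156716] [-0.34077629 -0.07696713 -0.11103978] [ 554.57672389 -293.20567703  277.73729037] [-1.79990036e+02  9.61003881e-02  1.88359330e+00] [ 0.41  0.55  0.06  1.53 -0.03  1.07 -1.07]
lid deg 47.44752179438812 205.78030708856863
54 to go x,z 18.3 -14.9
57 to go x,z 27.4 -20.7
60 to go x,z 36.8 -26.0
```

>>> move_arm(targets="-1 0.85 0 -0.67 0 0 0;-1 0.88 0 -0.63 0 0 0;-1 0.91 0 -0.58 0 0 0;-1 0.94 0 -0.55 0 0 0;-1 0.1 0 -0.1 0 0 0")

```text
clock: 22.22
eef_pos: [592.0, -292.0, 303.0]
tool_rot: [3.141, 0.002, 0.034]
force: [1.0, -2.4, -9.5]
width: 14.5
gripper_force: 61.3
```

>>> move_arm(targets="-1 0 0 0 0 0 0;-1 0 0 0 0 0 0;-1 0 0 0 0 0 0;-1 0 0 0 0 0 0;-1 0 0 0 0 0 0")

```text
clock: 22.63
eef_pos: [591.6, -292.0, 302.7]
tool_rot: [-3.141, 0.001, 0.033]
force: [3.0, -4.1, -12.7]
width: 14.5
gripper_force: 60.7
```

```bash
python3 st.py; python3 - <<'E'
from h import *
b=grab("side","pics/s8.png");a=grab("top","pics/t8.png")
# change mask: where lid corner edges appear vs expected; and check the scraps/tray pixels are unchanged against earlier pictures
t0=cv2.imread("pics/t5.png").astype(int);t1=cv2.imread("pics/t8.png").astype(int)
print("tub diff",abs(t1-t0)[215:308,90:180].mean(),"bystander diff",abs(t1-t0)[140:190,205:245].mean(),abs(t1-t0)[305:355,190:232].mean())
s5=cv2.imread("pics/s5.png").astype(int);s8=cv2.imread("pics/s8.png").astype(int);print("tray side",abs(s8-s5)[255:320,245:330].mean())
# lid front corners expected in side view at several angles; local darkness contrast along the lid's left edge
g=cv2.cvtColor(cv2.imread("pics/s8.png"),cv2.COLOR_BGR2GRAY)
for y in(-206,):
  for t in(50,55,60,65,70):
    c=np.radians(t);P=[688.5-176*np.cos(c)+6*np.sin(c),y,140.5+176*np.sin(c)+6*np.cos(c)];u,v=proj(b,P);print(t,round(u),round(v),g[int(v)-6:int(v)+7,int(u)].tolist())
E
```

```text
14.548099847595445 60.65507411956787 [  2.95953637  -4.08074374 -12.68630405] [-0.75068895 -0.36765464 -0.01372115] [ 591.57183399 -292.01197901  302.73445402] [-1.79988674e+02  7.59007546e-02  1.88893141e+00] [ 0.38  0.58  0.06  1.39 -0.04  1.17 -1.09]
lid deg 59.91115026615968 205.52614600127166
54 to go x,z -18.7 10.1
57 to go x,z -9.6 4.3
60 to go x,z -0.2 -1.0
tub diff 4.90147351652728 bystander diff 12.628166666666667 5.987619047619048
tray side 6.695143288084465
50 342 168 [44, 44, 46, 43, 45, 43, 48, 46, 51, 45, 39, 48, 43]
55 338 163 [79, 85, 87, 76, 51, 48, 43, 47, 47, 45, 40, 46, 47]
60 333 159 [34, 31, 30, 30, 33, 58, 69, 81, 87, 88, 84, 71, 62]
65 329 154 [39, 36, 33, 35, 36, 35, 32, 31, 26, 48, 68, 86, 91]
70 324 151 [41, 40, 32, 36, 37, 32, 36, 32, 34, 32, 29, 26, 31]
```

The kinematics say 60°. The wrist force is a bit high (12.7 N), so I'll check the lid angle independently from the side view edges.

```bash
python3 - <<'E'
from h import *
def score(f):
    b=cams.get_image("side")
    g=cv2.cvtColor(cv2.imread(f),cv2.COLOR_BGR2GRAY).astype(np.float32);g=cv2.GaussianBlur(g,(0,0),1)
    G=np.hypot(cv2.Sobel(g,5,1,0),cv2.Sobel(g,5,0,1))
    best=[]
    for y in(-196,-200,-204,-208):
      for t in range(10,80,1):
        c=np.radians(t);q=np.array([proj(b,[688.5-r*np.cos(c)+6*np.sin(c),y,140.5+r*np.sin(c)+6*np.cos(c)]) for r in range(60,175,3)],np.float32)
        best.append((float(np.median(cv2.remap(G,q[:,:1],q[:,1:],1))),t,y))
    print(f,sorted(best)[::-1][:6])
score("pics/s7.png");score("pics/s8.png")
E
```

```text
pics/s7.png [(95.97199249267578, 37, -208), (94.80549621582031, 37, -196), (94.65704345703125, 37, -204), (93.86820983886719, 37, -200), (78.57210540771484, 38, -208), (76.64752960205078, 38, -204)]
pics/s8.png [(82.80824279785156, 58, -204), (82.23895263671875, 58, -208), (80.87443542480469, 57, -200), (80.25623321533203, 59, -208), (74.73089599609375, 56, -196), (72.73126983642578, 57, -204)]
```

>>> move_arm(targets="-1 0 0 0.05 0 0 0;-1 0 0.1 0.05 0 0 0;-1 0 0.1 0 0 0 0;-1 0 0 0 0 0 0;-1 0 0 0 0 0 0")

```text
clock: 23.25
eef_pos: [591.9, -292.1, 302.9]
tool_rot: [-3.139, 0.001, 0.034]
force: [0.5, 3.2, -8.6]
width: 14.5
gripper_force: 61.3
```

```bash
python3 st.py
```

```text
14.517325560461813 61.332364082336426 [ 0.48523628  3.20662201 -8.60533028] [ 0.47095106  0.38840045 -0.1323462 ] [ 591.94765134 -292.06126074  302.93151688] [-1.79850490e+02  6.81657392e-02  1.96406970e+00] [ 0.38  0.59  0.06  1.39 -0.04  1.17 -1.09]
lid deg 60.02944662938275 205.52311633607422
54 to go x,z -19.1 10.3
57 to go x,z -10.0 4.5
60 to go x,z -0.6 -0.8
```

The edge fit gives 58°, consistent with the 60° from kinematics. I'll trim the side load, hold still, and hand in.

>>> move_arm(targets="-1 0 -0.08 0.05 0 0 0;-1 0 0 0 0 0 0;-1 0 0 0 0 0 0;-1 0 0 0 0 0 0;-1 0 0 0 0 0 0")

```text
clock: 23.67
eef_pos: [591.9, -292.1, 302.9]
tool_rot: [-3.14, 0.001, 0.034]
force: [-2.6, 5.7, -4.6]
width: 14.2
gripper_force: 61.9
```

>>> move_arm(targets="-1 0 0 0 0 0 0;-1 0 0 0 0 0 0;-1 0 0 0 0 0 0;-1 0 0 0 0 0 0;-1 0 0 0 0 0 0")

```text
clock: 24.08
eef_pos: [591.9, -292.1, 302.9]
tool_rot: [-3.14, 0.001, 0.034]
force: [-2.6, 5.2, -3.7]
width: 14.7
gripper_force: 61.9
```

```bash
python3 - <<'E'
from h import *
# tub content and tray check by colour, top view
a=grab("top","pics/t9.png");i=cv2.imread("pics/t9.png")
h=cv2.cvtColor(i,cv2.COLOR_BGR2HSV)[205:315,80:190]
m=cv2.inRange(h,(8,70,60),(35,255,255));n,_,st,c=cv2.connectedComponentsWithStats(m)
print([(st[k,4],(c[k]+[80,205]).round()) for k in range(1,n) if st[k,4]>20])
w=read_state();print(w["clock"],w["eef_pos"],w["force"],abs(w["qd"]).max())
E
```

```text
[(np.int32(141), array([123., 259.])), (np.int32(152), array([152., 265.])), (np.int32(288), array([119., 282.])), (np.int32(148), array([148., 298.]))]
24.1333 [ 591.93980837 -292.11924918  302.87364368] [-1.96779471  5.88232816 -3.78063358] 0.0012154893162409156
```

All four scraps are still in the tub, and the lid is steady at about 60° with a light load. Handing in.

```bash
python3 -c "
from cell import order
print(order.finish_job())"
```

```text
the job is handed in; nothing more can be done
None
```

I handed the job in at about 24 s: all four scraps are in the tub, the empty tray stands upright on the counter and is let go, and the gripper holds the caddy lid still at about 60° (60° from the arm's position, about 58° from the camera); the hand-in returned no verdict.

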